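# Take the mandrel out of its carton and hold it level over the soldering block

## Task

Fold both flaps of the small carton back, well past upright, so that they lean outwards, and leave them so. Then take the mandrel by its wooden handle, draw it right out of its sloping socket, and finish while holding it still by the handle, level, with the middle of its steel rod over the middle of the soldering block and about 12 cm above the block's top, touching nothing but the gripper. Leave the stand, the jar and the steel slab where they are.

Things in the scene. Friction and masses are not known exactly. Their poses are not given: they have to be found in the camera images.
- carton: Open cardboard carton, 176 (its x) x 160 (its y) x 110 mm high, walls 5 mm, fixed to the bench. Origin: centre of its underside, z up. Its x points away from the robot, turned up to 0.35 rad. Flaps hinge on its x = -88 and +88 mm rims; its y sides have none. The mandrel's handle rises to 150 mm above the bench, within 13 mm of the carton's plane y = 0.
- socket_mouth (a point): Centre of the mouth of the wooden socket (square hole 17 mm wide, 45 mm deep, walls 6 mm), at x = -15, y = 0 mm in carton axes and 85 mm above the bench. The socket's axis leans 40 deg from vertical, upwards towards carton +x: (sin 40 deg, 0, cos 40 deg) in carton axes.
- flap_near (a joint): Cardboard flap on the carton's -x rim (robot side), 75 mm from hinge to free edge, 156 mm wide, 4 mm thick. Radians: 0 = shut, level over the carton; 1.57 = upright; opens up and outwards to a stop at 2.75. Starts ajar (0.8 to 1.15). Stiff hinge (0.03 N m): it stays where it is left.
- flap_far (a joint): The same flap, on the carton's +x rim (away from the robot), same meaning and start range.
- flap_near_hinge (a point): Middle of the near flap's hinge line (at carton x = -88, y = 0, 110 mm above the bench; the line runs along carton y).
- flap_far_hinge (a point): Middle of the far flap's hinge line (at carton x = +88, y = 0, 110 mm above the bench).
- flap_near_edge (a point): Middle of the near flap's free edge.
- flap_far_edge (a point): Middle of the far flap's free edge.
- mandrel: Stepped mandrel, 150 mm, 80 to 170 g: round wooden handle 26 mm across, 70 long; steel rod 14 mm across for 45, 10 for 20, 7 for 15 mm. Origin: middle of the handle; z along the axis towards the handle's end (handle -35 to 35, steel -35 to -115 mm). Starts steel down in the socket, handle up towards carton +x, its shoulder on the mouth, leaning 40 deg; comes clear after 80 mm along its axis.
- steel_mid (a point): Middle of the mandrel's steel rod, 75 mm from the handle's middle.
- steel_tip (a point): The thin end of the mandrel's steel rod, 115 mm from the handle's middle.
- solder_block: Pale grey rectangular soldering block 150 (its x) x 75 (its y) x 45 mm high, fixed to the bench. Origin: centre of its underside. It and the carton stand one to the left and one to the right of the middle, either way round.
- third_hand: Bystander: weighted stand of three stacked black discs, 72 mm across, with a short bent steel arm, 75 mm high. Origin: centre of its underside.
- jar: Bystander: small glass jar with a metal cap, 48 mm across, 55 mm high. Origin: centre of its underside.
- steel_slab: Bystander: square steel slab 65 x 65 x 20 mm lying flat. Origin: centre of its underside.
Things that resemble listed ones, but are neither listed nor needed, are in the scene too. What is meant by the mandrel is not pink or red, and is the larger of those in its own colour.

How it is judged:
On the way, in this order (a step that is already met when the one before it is completed fails the run):
1. both flaps are folded back past upright, while the mandrel is still in its socket (value of joint each of flap_near, flap_far above 1.8 rad and distance between mandrel and socket_mouth below 0.045 m), for 0.2 s.
2. the mandrel is drawn out: its steel tip is above the carton's rim, held in the fingers (height (world z) of steel_tip above 0.115 m and contact force between mandrel and the fingers above 1 N), for 0.2 s.
At the end, for the whole second after the job is handed in: Held still by the handle (TCP within 50 mm of its middle), level within 12 deg, steel middle within 45 mm of the block middle and 80 to 180 mm above its top; the mandrel touches only the fingers; both flaps past 1.7 rad; bystanders within 20 mm of their starts (value of joint each of flap_near, flap_far above 1.7 rad and contact force between mandrel and the fingers above 1 N and distance between the grasp point and mandrel below 0.05 m and angle between mandrel's own z axis and vertical between 1.36 and 1.78 rad and horizontal distance between steel_mid and solder_block below 0.045 m and z of steel_mid in the frame of solder_block between 0.125 and 0.225 m and contact force between mandrel and carton below 0.1 N and contact force between mandrel and solder_block below 0.1 N and contact force between mandrel and third_hand below 0.1 N and contact force between mandrel and jar below 0.1 N and contact force between mandrel and steel_slab below 0.1 N and linear speed of mandrel below 0.03 m/s and angular speed of mandrel below 0.2 rad/s and distance of each of third_hand, jar, steel_slab from where it was at the start of the episode below 0.02 m); the arm keeps its last pose, push and grip.
It fails at once if a bystander (stand, jar, steel slab) is shoved or tipped (distance of any of third_hand, jar, steel_slab from where it was at the start of the episode above 0.02 m or angle between any of third_hand, jar, steel_slab's own z axis and vertical above 0.4 rad).
It also fails if it takes over 62 s, if anything falls off the work surface, if the arm or the gripper's body presses on something with over 40 N, if the wrist force passes 120 N, or if a joint passes its speed limit or range.

## Robot

A 6-joint arm with a two-finger parallel gripper is mounted at the origin on the work surface. World frame = base frame: x ahead of the robot, y to its left, z up, the work surface at z = 0. Lengths are in m, angles in rad, forces in N, time in s.
With the tool pointing down it reaches from about 0.425 to 0.95 m from the base axis. Payload 3.5 kg.
Tool frame: the origin (TCP) lies between the finger pads, 19 mm behind the fingertips; this is the grasp point; z points along the fingers, y is the line along which they close (so a half turn about z gives the same grasp; the last joint's range is limited). The gripper opens to 85 mm and grips with 20 to 120 N. Pads are 22 mm wide; open, the fingers measure 114 mm over their backs; the gripper's body (76 mm by 85 mm) begins 54 mm behind the grasp point. The pads swing forward as they close: fully open they stand 13 mm farther back than shut.
Start: joints at [1.154, 0.286, 1.577, -0, 1.279, -0.15], TCP at [0.178, 0.651, 0.25] pointing down, gripper open.
Joint ranges: [-2.77, 2.77], [-0.9, 2.22], [0.21, 2.48], [-1.53, 4.67], [0.24, 2.81], [-2.84, 2.84]. Speed limits (rad/s): [2.79, 2.79, 3.14, 3.14, 3.14, 3.14].

## Interface

Orientations are given as a unit quaternion [x, y, z, w].
In Python, from plant import get_state, cams, ctrl gives the robot as it stands. The module is installed in compiled form; this text tells all that it offers.
- The arm moves only by the tool jog_arm, never from a script. Its argument "deltas" is text: rows parted by semicolons, each of 6 numbers parted by spaces: the shift along the world's x, y, z normalised to -1 to 1, where 1 is 0.02 m, then the turn, a rotation vector about the world's x, y, z normalised to -1 to 1, where 1 is 0.1 rad. In form: x y z ax ay az; .... A call has 1 to 20 rows; each row shifts and turns the commanded pose from where the row before left it; what a row does not reach is not made up. A row lasts 1/8 s, in which the tool goes at most 62.5 mm and 10.7 degrees, less where a joint would pass 70% of its speed; a pose out of reach is approached as far as the arm can. A call with a number of a shift or a turn outside -1 to 1 is refused whole. A call with a gripper value outside its range is refused whole. "gripper" is the opening, from 0 (shut) to 1 (fully open), set as the call begins (left out, the last holds). The fingers move at their own pace and stop on an object; "squeeze" is the grip in N (left out, the last holds). Time passes only in rows, so rows that do not move let the fingers close. It gives the time, the measured TCP pose, the force, the opening and the grip force at its end, in the units of the state.
- get_state(): the state, without advancing time (a new reading comes with each control period).
- cams.read_camera(name): name is "scene" or "top" or "wrist"; returns a dict with "color" (420x560x3 uint8, blue, green, red), "vfov" (degrees; the focal length in pixels is half the picture's height over the tangent of half this angle, whatever the lens; pixels are square), "cx", "cy" (the principal point, pixels), "rvec" (rotation vector, rad) and "tvec" (3), from world to camera coordinates, as OpenCV has them. Camera axes: x right, y down, z forward; pixel columns grow to the right and rows downward; lengths in m; the calibration is good to about 2 mm. A picture is of the moment at which its call begins. There is no depth.
- ctrl.sign_off(): hands the job in; it is judged then, once.
The state is a dict: "time": time; "qpos": joint angles; "dq": joint speeds; "joint_efforts": joint torques, N m; "eef_pos": TCP position; "tcp_rot": TCP orientation; "contact_force": force on the tool from outside, world axes, zero at the start; "wrist_torque": the same for the moment, N m; "opening": opening from 0.0 (shut) to 1.0 (fully open); "finger_force": force on a finger pad.
Only numpy, scipy, OpenCV 4.12 (cv2) and the standard library are available. Lean on these libraries where they do the work, as an engineer would, in place of code of your own. Each camera call takes 0.05 s, during which the arm holds its last target. There are 200 camera calls.

## Working session

There is one attempt and no reset: what is moved stays moved. The work goes in short steps, Python scripts to look and compute and a tool call to move; the robot and the scene stay as the last step left them, time stands still between calls to the robot, and variables do not carry over. Pictures are saved under pics/ and viewed, at most 10 in all, crops included, and the job is handed in when it is done.

Besides the shell and the picture viewer there is one more tool, called after "Emit:" as name(argument=value, ...) on one line, values as JSON. jog_arm: Moves the arm, as the interface text tells. Its arguments: {"type":"object","properties":{"deltas":{"type":"string"},"gripper":{"type":"number"},"squeeze":{"type":"number"}},"required":["deltas"]}

```bash
mkdir -p pics; cat > h.py <<'E'
import numpy as np, cv2
from plant import get_state, cams, ctrl
def cam(n):
    c=cams.read_camera(n); f=c["color"].shape[0]/2/np.tan(np.radians(c["vfov"])/2)
    c["K"]=np.array([[f,0,c["cx"]],[0,f,c["cy"]],[0,0,1]]); c["R"]=cv2.Rodrigues(np.array(c["rvec"],float))[0]; c["t"]=np.array(c["tvec"],float).ravel()
    c["o"]=-c["R"].T@c["t"]; return c
def ray(c,p):
    d=c["R"].T@np.linalg.solve(c["K"],[p[0],p[1],1.]); return d/np.linalg.norm(d)
def onz(c,p,z):
    d=ray(c,p); return c["o"]+d*(z-c["o"][2])/d[2]
def proj(c,P):
    q=c["K"]@(c["R"]@np.array(P,float)+c["t"]); return q[:2]/q[2]
def tri(c1,p1,c2,p2):
    d1,d2=ray(c1,p1),ray(c2,p2); s=np.linalg.lstsq(np.c_[d1,-d2],c2["o"]-c1["o"],rcond=None)[0]
    a,b=c1["o"]+s[0]*d1,c2["o"]+s[1]*d2; return (a+b)/2,np.linalg.norm(a-b)
E
python3 - <<'E'
from h import *
s=get_state(); print(s["time"],s["eef_pos"],s["tcp_rot"])
for n in("scene","top"):
    c=cam(n); cv2.imwrite(f"pics/{n}0.png",c["color"]); print(n,c["o"],c["R"][2])
E
```

```text
0.0 [0.17768824 0.65054828 0.24859629] [ 1.33002134e-01  9.91115012e-01 -1.16454575e-03 -3.31725081e-04]
scene [ 1.15471196 -0.40276108  0.72294009] [-0.61147792  0.40642697 -0.6789049 ]
top [ 0.37716518 -0.0309391   1.13630526] [ 0.18280858 -0.00508673 -0.98313537]
```

View pics/scene0.png

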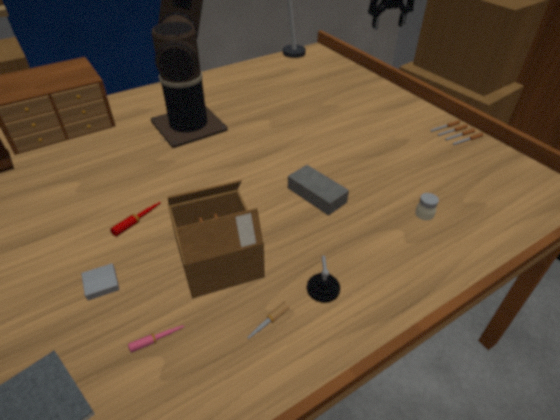

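View pics/top0.png

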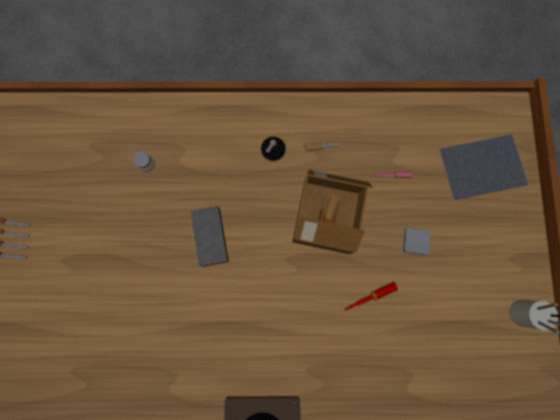

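The top view shows the carton at (330,213), the block at (209,237), the stand at (273,149), the jar at (143,161) and the slab at (417,242). These could be taken for the mandrel:
- wooden handle inside the carton, (331,208)
- small wooden tool on the bench, (322,147)
- pink tool, (395,175)
- red tool, (372,297)
- row of tools at the left, (15,235)

I choose the one in the carton and will check it in a crop.

```bash
python3 - <<'E'
import cv2,numpy as np
a=cv2.imread("pics/top0.png")[160:265,280:385]; b=cv2.imread("pics/scene0.png")[175:300,160:285]
g=lambda i:cv2.resize(np.clip(i.astype(float)*1.7,0,255).astype(np.uint8),(400,400),interpolation=cv2.INTER_CUBIC)
cv2.imwrite("pics/crop1.png",np.hstack([g(a),g(b)]))
E
```

```text
(no output)
```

View pics/crop1.png

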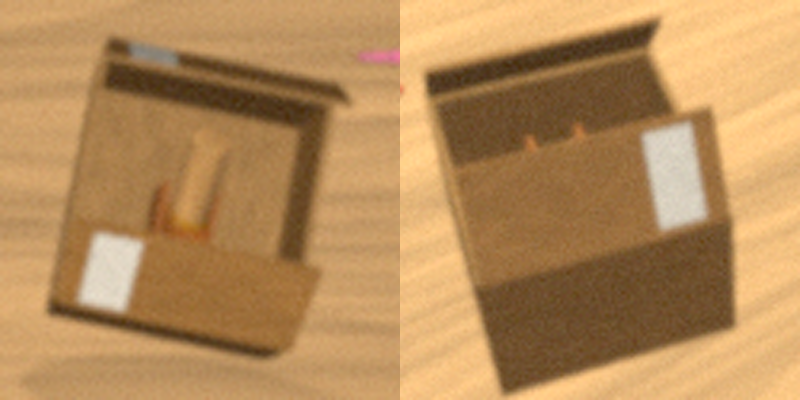

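The crop shows a wooden handle between socket walls in the carton at crop (200,185), larger than the bench one at (322,147), and not red, so this is the mandrel. Both flaps are ajar, and the carton corners are clear.

```bash
cat > m.py <<'E'
from h import *
from scipy.optimize import least_squares
T=cam("top"); S=cam("scene")
tp=lambda x,y:(280+x/3.81-.37,160+y/3.81-.37); sp=lambda x,y:(160+(x-400)/3.2-.34,175+y/3.2-.34)
obs=[(S,sp(503,392),(.088,-.08,0)),(S,sp(735,325),(.088,.08,0)),(S,sp(478,288),(.088,-.08,.11)),(S,sp(733,222),(.088,.08,.11)),
(S,sp(430,100),(-.088,-.08,.11)),(T,tp(52,303),(-.088,.08,.11)),(T,tp(278,350),(-.088,-.08,.11)),(T,tp(332,106),(.088,-.08,.11))]
def W(q,p):
    c,s=np.cos(q[2]),np.sin(q[2]); return np.array([q[0]+c*p[0]-s*p[1],q[1]+s*p[0]+c*p[1],p[2]])
def err(q): return np.concatenate([proj(c,W(q,p))-u for c,u,p in obs])
r=least_squares(err,[.55,-.15,0],loss="soft_l1"); q=r.x; print("carton",q,np.round(err(q).reshape(-1,2),1).tolist())
def fl(sgn,a,y): return W(q,(sgn*(.088-.075*np.cos(a)),y,.11+.075*np.sin(a)))
for nm,sg,o in(("near",-1,[(T,tp(75,220),.078),(T,tp(320,266),-.078),(S,sp(428,72),-.078),(S,sp(660,20),.078)]),("far",1,[(S,sp(462,166),-.078),(S,sp(712,110),.078),(T,tp(110,38),.078),(T,tp(350,100),-.078)])):
    e=lambda a:np.concatenate([proj(c,fl(sg,a[0],y))-u for c,u,y in o])
    rr=least_squares(e,[1.],loss="soft_l1"); print(nm,rr.x,np.round(e(rr.x).reshape(-1,2),1).tolist(), fl(sg,rr.x[0],0))
print("mouth",W(q,(-.015,0,.085)))
s40,c40=np.sin(np.radians(40)),np.cos(np.radians(40))
for d in(0,.035,.07): print(d,W(q,(-.015+d*s40,0,.085+d*c40)),proj(T,W(q,(-.015+d*s40,0,.085+d*c40))))
I=T["color"]
# bench objects by colour box: block, slab
for nm,(x0,y0,x1,y1),z in(("block",(180,195,240,275),.045),("slab",(395,220,440,265),.02),("stand",(255,130,292,165),.0),("jar",(128,145,160,178),.055),("decoy",(300,138,345,157),.01)):
    h=cv2.cvtColor(I[y0:y1,x0:x1],cv2.COLOR_BGR2HSV); m=(h[...,1]<95).astype(np.uint8)
    if nm=="stand": m=(h[...,2]<45).astype(np.uint8)
    n,l,st,ce=cv2.connectedComponentsWithStats(m); k=1+st[1:,4].argmax() ; ct=max(cv2.findContours((l==k).astype(np.uint8),0,2)[0],key=cv2.contourArea)
    b=cv2.minAreaRect(ct); P=np.array([onz(T,p+[x0,y0],z) for p in cv2.boxPoints(b)]); print(nm,P.mean(0).round(3),np.linalg.norm(P[0]-P[1]).round(3),np.linalg.norm(P[1]-P[2]).round(3),np.degrees(np.arctan2(*(P[1]-P[0])[1::-1])).round(1))
E
python3 m.py
```

```text
carton [ 0.55805605 -0.17444179 -0.224027  ] [[-0.1, -0.1], [0.5, -0.0], [-0.3, -2.0], [0.1, -2.4], [-0.3, -1.7], [-1.0, -2.2], [3.1, -0.4], [1.7, -4.1]]
near [0.89959262] [[-0.9, -2.2], [-0.2, 0.1], [-0.0, -0.3], [2.0, -0.4]] [ 0.51773416 -0.16525438  0.16873052]
far [1.25782566] [[-2.4, 1.2], [1.1, -0.9], [-0.5, 1.6], [1.2, -0.6]] [ 0.62134255 -0.18886173  0.18135674]
mouth [ 0.54343088 -0.17110942  0.085     ]
0 [ 0.54343088 -0.17110942  0.085     ] [328.39938105 217.11000689]
0.035 [ 0.56536625 -0.17610743  0.11181156] [331.54108044 206.78808043]
0.07 [ 0.58730162 -0.18110544  0.13862311] [334.82029522 196.01435271]
block [0.502 0.141 0.045] 0.08 0.152 -80.0
slab [ 0.487 -0.416  0.02 ] 0.071 0.072 -7.8
stand [ 0.757 -0.029  0.   ] 0.063 0.066 -90.1
jar [0.701 0.32  0.055] 0.045 0.064 -42.0
decoy [ 0.762 -0.194  0.01 ] 0.051 0.012 -90.1
```

Emit:
jog_arm(deltas="0.9 -0.6 0 0 0 0;0.9 -0.6 0 0 0 0;0.9 -0.6 0 0 0 0;0.9 -0.6 0 0 0 0;0.9 -0.6 0 0 0 0;0.9 -0.6 0 0 0 0;0.9 -0.6 0 0 0 0;0.9 -0.6 0 0 0 0;0.9 -0.6 0 0 0 0;0.9 -0.6 0 0 0 0;0.9 -0.7 0 0 0 0.4;0.8 -0.9 0 0 0 0;0.7 -1 0 0 0 0;0.7 -1 0 0 0 0;0.6 -1 0 0 0 0;0.5 -1 0 0 0 0;0.4 -1 0 0 0 0;0.3 -1 0 0 0 0;0.3 -1 0 0 0 0;0.3 -1 0 0 0 0", gripper=0)

```text
time: 2.7
eef_pos: [0.4682, 0.3378, 0.2501]
tcp_rot: [0.113, 0.994, 0.0, 0.0]
contact_force: [0.2, 0.6, 0.1]
opening: 0.004
finger_force: 0.0
```

Emit:
jog_arm(deltas="0.2 -1 0 0 0 0;0.2 -1 0 0 0 0;0.2 -1 0 0 0 0;0.2 -1 0 0 0 0;0.2 -1 0 0 0 0;0.2 -1 0 0 0 0;0.2 -1 0 0 0 0;0.2 -1 0 0 0 0;0.2 -1 0 0 0 0;0.2 -1 0 0 0 0;0.2 -1 0 0 0 0;0.2 -1 0 0 0 0;0.2 -1 0 0 0 0;0.2 -1 0 0 0 0;0.2 -1 0 0 0 0;0.2 -1 0 0 0 0;0.2 -1 0 0 0 0;0.2 -1 0 0 0 0;0.2 -1 0 0 0 0;0.2 -1 0 0 0 0")

```text
time: 5.2
eef_pos: [0.5482, -0.0622, 0.25]
tcp_rot: [0.113, 0.994, 0.0, -0.0]
contact_force: [-0.8, -0.8, 0.5]
opening: 0.004
finger_force: 0.0
```

Emit:
jog_arm(deltas="0.2 -1 0 0 0 0;0.2 -1 0 0 0 0;0.2 -1 0 0 0 0;0.2 -1 0 0 0 0;0 -0.5 0 0 0 0;0 0 0 0 0 0;0 0 0 0 0 0")

```text
time: 6.08
eef_pos: [0.5638, -0.1505, 0.2499]
tcp_rot: [0.113, 0.994, 0.0, -0.0]
contact_force: [-0.4, 0.1, -1.0]
opening: -0.001
finger_force: 0.0
```

Emit:
jog_arm(deltas="0.2 -0.7 0 0 0 0;0 -0.6 0 0 0 0;0 0 -0.9 0 0 0;0 0 -0.9 0 0 0;0 0 -0.9 0 0 0;0 0 -1 0 0 0;0 0 0 0 0 0;0.6 -0.14 0 0 0 0;0.6 -0.14 0 0 0 0;0.6 -0.14 0 0 0 0;0.6 -0.14 0 0 0 0;0.6 -0.14 0 0 0 0;0.6 -0.14 0 0 0 0;0.6 -0.14 0 0 0 0;0.6 -0.14 0 0 0 0;0.6 -0.14 0 0 0 0")

```text
time: 8.07
eef_pos: [0.6768, -0.2023, 0.176]
tcp_rot: [0.113, 0.994, -0.0, 0.0]
contact_force: [-0.6, -0.2, 1.0]
opening: -0.002
finger_force: 0.2
```

Emit:
jog_arm(deltas="-0.8 0.18 0 0 0 0;-0.8 0.18 0 0 0 0;-0.8 0.18 0 0 0 0;-0.8 0.18 0 0 0 0;-0.8 0.18 0 0 0 0;-0.8 0.18 0 0 0 0;-0.8 0.18 0 0 0 0;-0.8 0.18 0 0 0 0;-0.8 0.18 0 0 0 0;-0.6 0.14 0 0 0 0;-0.6 0.14 0 0 0 0;-0.6 0.14 0 0 0 0;-0.6 0.14 0 0 0 0;-0.6 0.14 0 0 0 0;-0.6 0.14 0 0 0 0;-0.6 0.14 0 0 0 0;-0.6 0.14 0 0 0 0;0 0 0 0 0 0")

```text
time: 10.32
eef_pos: [0.435, -0.147, 0.1759]
tcp_rot: [0.113, 0.994, 0.0, -0.0]
contact_force: [-0.4, 0.2, -0.6]
opening: 0.003
finger_force: 0.0
```

Emit:
jog_arm(deltas="0.5 -0.1 0.3 0 0 0;0.5 -0.1 0.7 0 0 0;0.4 -0.1 0.9 0 0 0;0 0 0.9 0 0 0;0 0 0.7 -0.22 -0.97 0;0 0 0 -0.22 -0.97 0;0 0 0 -0.22 -0.97 0;0 0 0 -0.22 -0.97 0;0 0 0 -0.22 -0.97 0;0 0 0 -0.22 -0.97 0;0 0 0 -0.22 -0.97 0;0 0 0 0 0 0", gripper=1)

```text
time: 11.82
eef_pos: [0.4631, -0.1529, 0.2459]
tcp_rot: [0.107, 0.934, -0.037, 0.339]
contact_force: [-0.0, 0.0, 0.0]
opening: 1.001
finger_force: 0.0
```

```bash
python3 - <<'E'
from h import *
for n in("wrist","scene","top"):
    c=cam(n); cv2.imwrite(f"pics/{n}2.png",c["color"])
a=cv2.imread("pics/top2.png")[160:265,280:385]; b=cv2.imread("pics/scene2.png")[175:300,160:285]
g=lambda i:cv2.resize(np.clip(i.astype(float)*1.7,0,255).astype(np.uint8),(400,400),interpolation=cv2.INTER_CUBIC)
cv2.imwrite("pics/crop2.png",np.hstack([g(a),g(b)]))
E
```

```text
(no output)
```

View pics/wrist2.png

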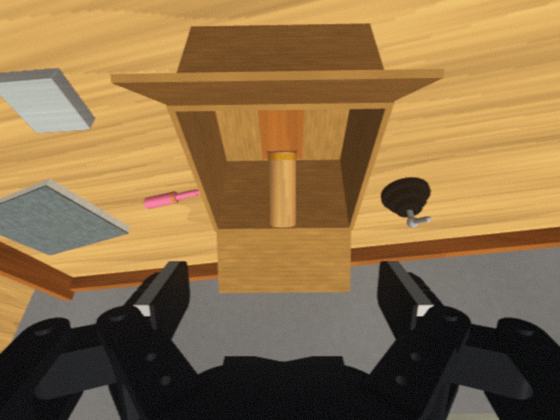

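View pics/crop2.png

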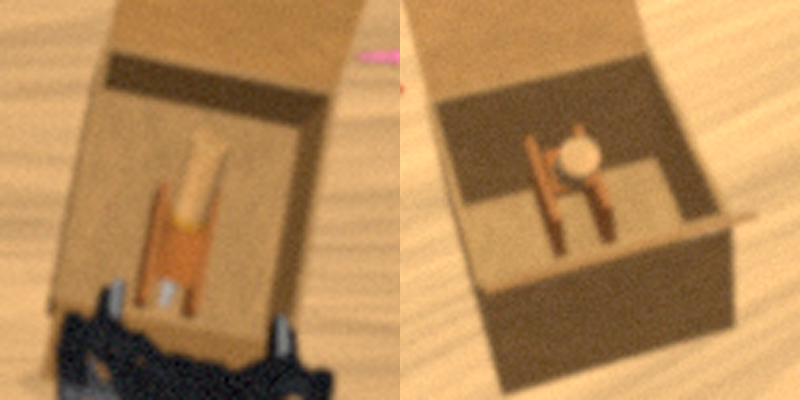

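The wrist view shows both flaps folded outwards, with the near one at the top (row 78) and the far one at the bottom (row 293). The handle runs from (283,155) to (284,226). The crop confirms this, with the handle's end at crop (578,157) in the scene half.

```bash
cat > m2.py <<'E'
from h import *
Wc=cam("wrist"); S=cam("scene"); T=cam("top")
tp=lambda x,y:(280+x/3.81-.37,160+y/3.81-.37); sp=lambda x,y:(160+(x-400)/3.2-.34,175+y/3.2-.34)
P=[onz(Wc,p,.11) for p in((168,106),(394,106),(352,229),(217,229))]
for p in P: print(p.round(4))
c=np.mean(P,0); print("centre",c, "sizes",[np.linalg.norm(P[i]-P[(i+1)%4]).round(4) for i in range(4)])
e=(P[2]+P[3]-P[0]-P[1])/2; yaw=np.arctan2(e[1],e[0]); f=P[0]-P[1]; print("yaw",yaw, np.arctan2(f[1],f[0]))
h=cv2.cvtColor(Wc["color"],cv2.COLOR_BGR2HSV)
# handle axis in wrist view: edges of the light handle per row
g=cv2.GaussianBlur(cv2.cvtColor(Wc["color"],cv2.COLOR_BGR2GRAY),(3,3),0).astype(int)
for r in(170,185,200,215):
    d=np.diff(g[r,255:315]); print(r,255+d.argmax(),255+d.argmin())
E1,er=tri(Wc,(284,222),S,sp(579,157)); print("end tri",E1,er)
E2,er=tri(T,tp(211,140),S,sp(579,157)); print("end tri top",E2,er)
for yaw_ in(yaw,):
  ex=np.array([np.cos(yaw_),np.sin(yaw_),0]); ax=ex*np.sin(np.radians(40))+[0,0,np.cos(np.radians(40))]
  M=c*[1,1,0]-.015*ex+[0,0,.085]
  print("mid",M+.035*ax,"end",M+.07*ax, "proj end",proj(Wc,M+.07*ax),proj(Wc,M),proj(S,M+.07*ax),sp(579,157))
E
python3 m2.py
```

```text
[ 0.4602 -0.237   0.11  ]
[ 0.4964 -0.0804  0.11  ]
[ 0.6654 -0.1181  0.11  ]
[ 0.6298 -0.2708  0.11  ]
centre [ 0.56294882 -0.17660867  0.11      ] sizes [np.float64(0.1608), np.float64(0.1732), np.float64(0.1568), np.float64(0.173)]
yaw -0.2080077110600291 -1.7981135379780477
170 270 295
185 269 295
200 269 295
215 270 296
end tri [ 0.58983414 -0.18301849  0.13651954] 0.0018529974562843604
end tri top [ 0.58725179 -0.18260813  0.13384149] 0.0007396061566859524
mid [ 0.57028477 -0.178157    0.11181156] end [ 0.59229739 -0.18280299  0.13862311] proj end [283.83610105 225.03622575] [282.89866505 151.47913063] [216.60679551 223.53700388] (215.5975, 223.7225)
```

Emit:
jog_arm(deltas="0.6 -0.14 -0.7 0 0 0;0.6 -0.14 -0.7 0 0 0;0.6 -0.14 -0.7 0 0 0;0.6 -0.14 -0.7 0 0 0;0.6 -0.14 -0.7 0 0 0;0.6 -0.14 -0.7 0 0 0;0.6 -0.14 -0.7 0 0 0;0.5 -0.12 -0.6 0 0 0;0.4 -0.1 -0.5 0 0 0;0.35 -0.08 -0.5 0 0 0;0 0 0 0 0 0;0 0 0 0 0 0")

```text
time: 13.62
eef_pos: [0.5732, -0.1789, 0.1162]
tcp_rot: [0.106, 0.934, -0.037, 0.339]
contact_force: [0.3, -1.1, 0.1]
opening: 1.0
finger_force: 0.0
```

Emit:
jog_arm(deltas="0 0 0 0 0 0;0 0 0 0 0 0;0 0 0 0 0 0;0 0 0 0 0 0;0 0 0 0 0 0;0 0 0 0 0 0;0 0 0 0 0 0;0 0 0 0 0 0", gripper=0, squeeze=70)

```text
time: 14.62
eef_pos: [0.5731, -0.179, 0.1163]
tcp_rot: [0.106, 0.934, -0.038, 0.339]
contact_force: [-1.5, 0.5, 0.9]
opening: 0.289
finger_force: 68.4
```

Emit:
jog_arm(deltas="0.16 -0.03 0.19 0 0 0;0.31 -0.07 0.38 0 0 0;0.31 -0.07 0.38 0 0 0;0.31 -0.07 0.38 0 0 0")

```text
time: 15.12
eef_pos: [0.5941, -0.183, 0.1414]
tcp_rot: [0.106, 0.935, -0.036, 0.338]
contact_force: [-0.8, 0.2, -1.6]
opening: 0.283
finger_force: 68.5
```

Emit:
jog_arm(deltas="0.31 -0.07 0.38 0 0 0;0.31 -0.07 0.38 0 0 0;0.31 -0.07 0.38 0 0 0;0.31 -0.07 0.38 0 0 0;0.31 -0.07 0.38 0 0 0;0.31 -0.07 0.38 0 0 0;0.2 0 0.5 0 0 0;0 0 0.6 0 0 0;0 0 0.6 0 0 0;0 0 0.6 0 0 0;0 0 0.6 0 0 0;0 0 0.6 0 0 0;0 0 0.6 0 0 0;0 0 0.4 0 0 0;0 0 0 0 0 0;0 0 0 0 0 0")

```text
time: 17.12
eef_pos: [0.6357, -0.1919, 0.2775]
tcp_rot: [0.106, 0.934, -0.037, 0.339]
contact_force: [0.1, 0.2, -1.7]
opening: 0.287
finger_force: 68.6
```

```bash
python3 - <<'E'
from h import *
c=cam("scene"); cv2.imwrite("pics/s3.png",c["color"])
E
```

```text
(no output)
```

View pics/s3.png

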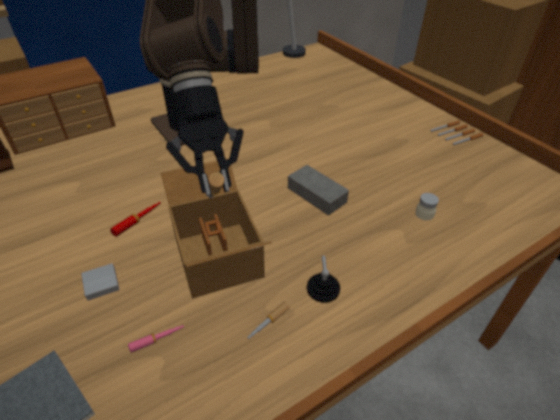

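The scene view shows the mandrel held at (213,182), with the socket at (212,228) empty and the bystanders in place.

Emit:
jog_arm(deltas="0 0 0 0.21 0.95 0;-0.1 0.5 0 0.21 0.95 0;-0.2 0.9 0 0.21 0.95 0;-0.2 0.9 0 0.21 0.95 0;-0.2 0.9 0 0.21 0.95 0;-0.2 0.9 0 0.21 0.95 0;-0.2 0.9 0 0.21 0.95 0;-0.2 0.9 0 0.21 0.95 0;-0.2 0.9 0 0.21 0.9 0;-0.2 0.9 0 0 0 0;-0.2 0.9 0 0 0 0;-0.2 0.9 -0.5 0 0 0;-0.2 0.9 -0.6 0 0 0;-0.2 0.9 -0.6 0 0 0;-0.2 0.9 -0.6 0 0 0;-0.1 0.9 -0.6 0 0 0;0 0.9 -0.6 0 0 0;0 0.9 -0.6 0 0 0;0 0.6 -0.6 0 0 0;0 0.3 -0.5 0 0 0")

```text
time: 19.68
eef_pos: [0.5798, 0.1247, 0.1732]
tcp_rot: [0.112, 0.99, 0.008, -0.087]
contact_force: [-0.6, -0.4, -0.6]
opening: 0.286
finger_force: 68.6
```

Emit:
jog_arm(deltas="0 0 -0.2 0 0 0;0 0 0 0 0 0;0 0 0 0 0 0;0 0 0 0 0 0")

```text
time: 20.18
eef_pos: [0.5803, 0.1236, 0.1708]
tcp_rot: [0.112, 0.99, 0.008, -0.086]
contact_force: [0.2, 0.5, -0.5]
opening: 0.288
finger_force: 68.6
```

```bash
python3 - <<'E'
from h import *
S=cam("scene");T=cam("top"); cv2.imwrite("pics/s4.png",S["color"]); cv2.imwrite("pics/t4.png",T["color"])
g=lambda i:cv2.resize(np.clip(i.astype(float)*1.5,0,255).astype(np.uint8),(400,400),interpolation=cv2.INTER_CUBIC)
cv2.imwrite("pics/c4.png",np.hstack([g(T["color"][150:290,150:290]),g(S["color"][80:220,240:380])]))
E
```

```text
(no output)
```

View pics/c4.png

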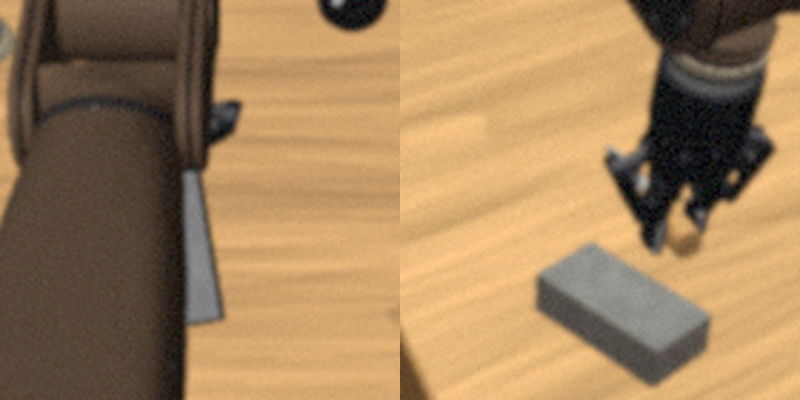

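The arm hides the steel in both views; the handle's end shows at crop (685,240). I'll check the steel with the wrist camera.

```bash
python3 - <<'E'
from h import *
from scipy.spatial.transform import Rotation as R
S=cam("scene");W=cam("wrist"); cv2.imwrite("pics/w4.png",W["color"])
sp=lambda x,y:(240+(x-400)/2.857,80+y/2.857)
P=[onz(S,sp(*p),.045) for p in((540,278),(592,243),(710,320),(655,352))]; print("block",np.mean(P,0))
s=get_state(); t=np.array(s["eef_pos"]); r=R.from_quat(s["tcp_rot"]).as_matrix()
ps=-.21; ax=np.array([np.cos(ps),np.sin(ps),0])
for n,d in(("end",.03),("shoulder",-.04),("mid",-.08),("tip",-.12)): print(n,t+d*ax,"wrist",proj(W,t+d*ax).round(1),"scene",proj(S,t+d*ax).round(1))
print(sp(685,240), np.degrees(np.arcsin(r[2])))
E
```

```text
block [0.51181606 0.1362461  0.045     ]
end [0.60935891 0.11754687 0.17046118] wrist [285.7 348.4] scene [341.6 166.1]
shoulder [0.54089674 0.13213907 0.17046118] wrist [283.3 191.2] scene [327.7 149. ]
mid [0.50177551 0.14047746 0.17046118] wrist [281.8  93.2] scene [320.4 140. ]
tip [0.46265427 0.14881586 0.17046118] wrist [280.2 -11.4] scene [313.5 131.5]
(339.75498774938745, 164.00420021001048) [  9.97474854  -0.20989471 -80.02299809]
```

View pics/w4.png

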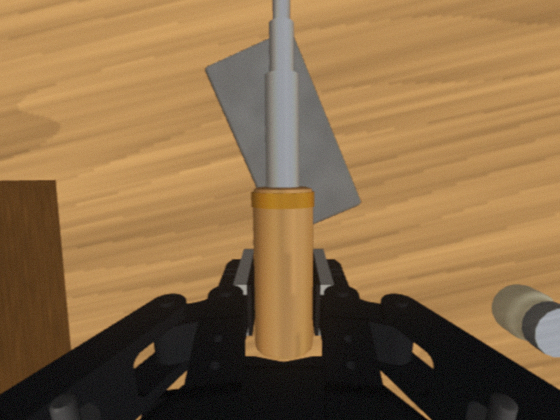

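```bash
python3 - <<'E'
from h import *
from scipy.optimize import least_squares
W=cam("wrist"); s=get_state(); t=np.array(s["eef_pos"]); ps=-.21
def pt(q,d,u=.0): 
    a=np.array([np.cos(ps)*np.cos(q[0]),np.sin(ps)*np.cos(q[0]),np.sin(q[0])]); n=np.array([-np.sin(q[0])*np.cos(ps),-np.sin(q[0])*np.sin(ps),np.cos(q[0])])
    return t+a*(d+q[1])+n*u
o=[(-.035,189,.013),(-.08,71,.007),(-.1,20,.005)]
r=least_squares(lambda q:[proj(W,pt(q,d,u))[1]-v for d,v,u in o],[0,-.005]); print(np.degrees(r.x[0]),r.x[1],r.fun,pt(r.x,-.075)); print(s["time"],s["dq"])
E
```

```text
0.48674506841036075 -0.006528049094407155 [-0.25478283  0.60839251 -0.35395205] [0.50026174 0.1408369  0.16971357]
20.425 [ 5.28548108e-04  1.08133242e-03  1.78139978e-03 -1.25200587e-03
  3.33603893e-04  2.46218190e-05]
```

The wrist view shows the steel running from (283,189) up over the block. The fit gives a tilt of 0.5° and the steel's middle 125 mm above the block's top, within about 1 cm of its centre.

```bash
python3 -c "
from plant import ctrl
print(ctrl.sign_off())"
```

```text
the job is handed in; nothing more can be done
None
```

The job is handed in (no verdict came back): both flaps are folded back, and the mandrel is held level by its handle, its steel middle about 12.5 cm above the block's top and about 1 cm from its centre.

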